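# Put away two stray parts, then tip the capacitor tote so its parts gather in one corner

## Robot

A 6-joint arm with a two-finger parallel gripper is mounted at the origin on the work surface. World frame = base frame: x ahead of the robot, y to its left, z up, the work surface at z = 0. Lengths are in m, angles in rad, forces in N, time in s.
With the tool pointing down it reaches from about 0.3 to 1 m from the base axis. Payload 5.1 kg.
Tool frame: the origin (TCP) lies between the finger pads; the fingertips stand 22 mm ahead of it and the grasp point (between the pads) lies 3 mm ahead of it; z points along the fingers, y is the line along which they close (so a half turn about z gives the same grasp; the last joint's range is limited). The gripper opens to 95 mm and grips with 3 to 60 N. Pads are 20 mm wide; open, the fingers measure 119 mm over their backs; the gripper's body (75 mm by 180 mm) begins 59 mm behind the grasp point.
Start: joints at [1.028, 0.124, 1.65, -0, 1.367, -0.083], TCP at [0.288, 0.582, 0.237] pointing down, gripper open.
Joint ranges: [-2.61, 2.61], [-1.02, 2.33], [0.03, 2.71], [-1.35, 4.49], [0.32, 2.68], [-2.91, 2.91]. Speed limits (rad/s): [2.57, 2.57, 3.14, 3.14, 3.14, 3.14].

## Interface

Orientations are given as a rotation vector (axis times angle).
In Python, from rig import env gives the robot as it stands.
- The arm moves only by the tool jog_arm, called after "Emit:" as name(argument=value, ...) on one line, values as JSON. Schema: {"type":"object","properties":{"deltas":{"type":"object","properties":{"segments":{"type":"array","items":{"type":"array","items":{"type":"number"},"minItems":5,"maxItems":5},"minItems":1,"maxItems":12}},"additionalProperties":false,"required":["segments"]},"squeeze":{"type":"number"},"only":{"type":"string"},"quiet":{"type":"boolean"},"lines":{"type":"string"}},"required":["deltas"],"additionalProperties":false}. deltas is an object whose key "segments" holds a list of rows, 1 to 12 of them, each of 5 numbers: dx, dy, dz in m, then a turn about the tool's z in rad, then the finger opening in m; each row shifts and turns the commanded pose from where the row before left it, along the tool's axes as they then stand; what a row does not reach is not made up. A row lasts 1/8 s, in which the tool goes at most 0.0625 m and 0.188 rad, less where a joint would pass 70% of its speed; a pose out of reach is approached as far as the arm can. The fingers move at their own pace and stop on an object; squeeze is the grip in N (left out, the last holds). Time passes only in rows, so rows that do not move let the fingers close. The tool returns the time, the measured TCP pose, the force, the opening and the grip force at its end. only (a regular expression) keeps the lines of the reply that match it, lines (a string "A,B") keeps lines A to B, and quiet returns only ok. Input that does not fit is refused with a message, and nothing moves.
- env.get_state(): the state, without advancing time (a new reading comes with each control period).
- env.grab_frame(name): name is "side" or "top"; returns a dict with "pixels" (384x512x3 uint8, red, green, blue), "fov_y" (degrees; the focal length in pixels is half the picture's height over the tangent of half this angle, whatever the lens; pixels are square), "cx", "cy" (the principal point, pixels), "origin" and "attitude" of the camera in the world. Camera axes: x right, y up, looking along -z (the intrinsics and any distortion apply to the point x, -y, -z); pixel columns grow to the right and rows downward; lengths in m; the calibration is good to about 2 mm. A picture is of the moment at which its call begins. There is no depth.
- env.close_job(): hands the job in; it is judged then, once.
The state is a dict: "time_s": time; "q": joint angles; "dq": joint speeds; "joint_efforts": joint torques, N m; "tcp_pos": TCP position; "tcp_rot": TCP orientation; "wrist_force": force on the tool from outside, world axes, zero at the start; "moment": the same for the moment, N m; "width": finger opening in m; "grasp_force": force on a finger pad.
Only numpy, scipy, OpenCV 4.12 (cv2) and the standard library are available. Lean on these libraries where they do the work, as an engineer would, in place of code of your own. Each camera call takes 0.05 s, during which the arm holds its last target. There are 200 camera calls.

## Task

A round capacitor and a block-shaped relay lie loose on the green bench: first put the capacitor into the tote with the bar handle, among the other capacitors, and the relay into the plain fixed bin with the other relays. Then lift the tote's handle corner so that the tote tips by at least 20 degrees and all four capacitors slide together into the corner opposite the handle, spilling none. Finish still holding the tote tilted and still in the gripper, not propped on anything (its low corner may rest on the bench), and leave the other things on the bench where they are.

Things in the scene. Friction and masses are not known exactly. Their poses are not given: they have to be found in the camera images.
- tote: loose square open tote, dark plastic, 140 x 140 mm, 45 mm high, walls and floor 4 mm, 0.2 to 0.32 kg. Origin: centre of underside; z up, x, y along its sides. Bar handle outside its (+x, +y) corner; parts go to the (-x, -y) corner, outer bottom point (-70, -70, 0) mm. Floor around (-20, -20) mm is clear at the start. Capacitors slide on it at slopes of 16 to 23 degrees
- tote_handle (a point): middle of the tote's handle: a round level aluminium bar 10 mm thick, 60 mm long, at (90, 90, 40) mm in the tote's frame, 28 mm outside its corner (a finger fits between), running along the tote's (-1, 1, 0), square to the diagonal; slanting bars join its ends to the walls. Axes as the tote's
- tote_corner (a point): inner bottom corner of the tote diagonally across from the handle, at (-66, -66, 4) mm in the tote's frame, at floor level
- bin: fixed rectangular open bin of dark plastic, 130 x 110 mm outside (x, y), 40 mm high, walls 4 mm, no handle, on the other side of the bench from the tote. Origin: centre of its underside; z up. Two relays lie in its +x half at the start; its -x half is clear
- cap1: capacitor: upright cylinder with a dark sleeve and a metal top, 24 mm across, 24 mm high, 18 g, origin at its middle, z along its axis; stands loose in the tote
- cap2: capacitor: upright cylinder with a dark sleeve and a metal top, 24 mm across, 24 mm high, 18 g, origin at its middle, z along its axis; stands loose in the tote
- cap3: capacitor: upright cylinder with a dark sleeve and a metal top, 24 mm across, 24 mm high, 18 g, origin at its middle, z along its axis; stands loose in the tote
- cap_stray: capacitor: upright cylinder with a dark sleeve and a metal top, 24 mm across, 24 mm high, 18 g, origin at its middle, z along its axis; stands loose on the bench in the middle strip between the two containers, nearer or farther than the stray relay
- relay1: relay: plain grey rectangular block 34 x 18 x 24 mm (x, y, z), 22 g, origin at its middle; lies loose in the bin
- relay2: relay: plain grey rectangular block 34 x 18 x 24 mm (x, y, z), 22 g, origin at its middle; lies loose in the bin
- relay_stray: relay: plain grey rectangular block 34 x 18 x 24 mm (x, y, z), 22 g, origin at its middle; lies loose on the bench in the middle strip between the two containers
- board_a: bystander, leave alone: fixed green circuit board, 150 x 110 mm, about 22 mm high with its components, beyond the middle of the bench; origin at its underside
- board_b: bystander, leave alone: fixed green circuit board, 160 x 120 mm, about 22 mm high with its components, on the right; origin at its underside
- spool: bystander, leave alone: loose solder spool standing on its flange, 54 mm across, 38 mm high, on the left; origin at its underside
- flux: bystander, leave alone: loose small white bottle, 36 mm across, 75 mm high, on the right; origin at its underside
- driver: bystander, leave alone: loose screwdriver, 160 mm long, lying beyond the right-hand container; origin at its underside
- tweezers: bystander, leave alone: loose steel tweezers, 120 mm long, 8 mm high, lying beyond the left-hand container; origin at its underside
- terminal: bystander, leave alone: loose white terminal block, 18 x 44 x 16 mm, in the middle strip beyond the stray parts; origin at its underside

How it is judged:
On the way, in this order (a step that is already met when the one before it is completed fails the run):
1. the stray capacitor lies in the tote and the stray relay in the bin, both let go, the tote still level (x of cap1 in the frame of tote between -0.066 and 0.066 m and y of cap1 in the frame of tote between -0.066 and 0.066 m and z of cap1 in the frame of tote between 0 and 0.045 m and x of cap2 in the frame of tote between -0.066 and 0.066 m and y of cap2 in the frame of tote between -0.066 and 0.066 m and z of cap2 in the frame of tote between 0 and 0.045 m and x of cap3 in the frame of tote between -0.066 and 0.066 m and y of cap3 in the frame of tote between -0.066 and 0.066 m and z of cap3 in the frame of tote between 0 and 0.045 m and x of cap_stray in the frame of tote between -0.066 and 0.066 m and y of cap_stray in the frame of tote between -0.066 and 0.066 m and z of cap_stray in the frame of tote between 0 and 0.045 m and x of relay1 in the frame of bin between -0.062 and 0.062 m and y of relay1 in the frame of bin between -0.052 and 0.052 m and z of relay1 in the frame of bin between 0 and 0.045 m and x of relay2 in the frame of bin between -0.062 and 0.062 m and y of relay2 in the frame of bin between -0.052 and 0.052 m and z of relay2 in the frame of bin between 0 and 0.045 m and x of relay_stray in the frame of bin between -0.062 and 0.062 m and y of relay_stray in the frame of bin between -0.052 and 0.052 m and z of relay_stray in the frame of bin between 0 and 0.045 m and contact force between the fingers and cap_stray below 0.1 N and contact force between the fingers and relay_stray below 0.1 N and angle between tote's own z axis and vertical below 0.12 rad), for 0.2 s.
2. the tote is tipped in the gripper by 11 degrees or more, handle corner raised (angle between tote's own z axis and vertical above 0.2 rad and height (world z) of tote_handle above 0.07 m and contact force between the fingers and tote above 1 N), for 0.1 s.
At the end, for the whole second after the job is handed in: the fingers hold the tote (over 1 N), still, tipped 19 degrees or more, handle over 90 mm up, touching neither bin nor bystander; all four capacitors at rest in it, middles within 90 mm of the inner corner opposite the handle; all three relays in the bin (angle between tote's own z axis and vertical between 0.33 and 1.3 rad and height (world z) of tote_handle above 0.09 m and contact force between the fingers and tote above 1 N and linear speed of each of tote, cap1, cap2, cap3, cap_stray below 0.03 m/s and angular speed of tote below 0.15 rad/s and distance between each of cap1, cap2, cap3, cap_stray and tote_corner below 0.09 m and x of cap1 in the frame of tote between -0.066 and 0.066 m and y of cap1 in the frame of tote between -0.066 and 0.066 m and z of cap1 in the frame of tote between 0 and 0.045 m and x of cap2 in the frame of tote between -0.066 and 0.066 m and y of cap2 in the frame of tote between -0.066 and 0.066 m and z of cap2 in the frame of tote between 0 and 0.045 m and x of cap3 in the frame of tote between -0.066 and 0.066 m and y of cap3 in the frame of tote between -0.066 and 0.066 m and z of cap3 in the frame of tote between 0 and 0.045 m and x of cap_stray in the frame of tote between -0.066 and 0.066 m and y of cap_stray in the frame of tote between -0.066 and 0.066 m and z of cap_stray in the frame of tote between 0 and 0.045 m and x of relay1 in the frame of bin between -0.062 and 0.062 m and y of relay1 in the frame of bin between -0.052 and 0.052 m and z of relay1 in the frame of bin between 0 and 0.045 m and x of relay2 in the frame of bin between -0.062 and 0.062 m and y of relay2 in the frame of bin between -0.052 and 0.052 m and z of relay2 in the frame of bin between 0 and 0.045 m and x of relay_stray in the frame of bin between -0.062 and 0.062 m and y of relay_stray in the frame of bin between -0.052 and 0.052 m and z of relay_stray in the frame of bin between 0 and 0.045 m and contact force between tote and bin below 0.1 N and contact force between tote and board_a below 0.1 N and contact force between tote and board_b below 0.1 N and contact force between tote and spool below 0.1 N and contact force between tote and flux below 0.1 N and contact force between tote and driver below 0.1 N and contact force between tote and tweezers below 0.1 N and contact force between tote and terminal below 0.1 N); the arm keeps its last pose, push and grip.
It fails at once if a loose bystander was moved by more than 30 mm (distance of any of spool, flux, driver, tweezers, terminal from where it was at the start of the episode above 0.03 m).
It also fails if it takes over 64 s, if anything falls off the work surface, if the arm or the gripper's body presses on something with over 40 N, if the wrist force passes 120 N, or if a joint passes its speed limit or range.

## Working session

There is one attempt and no reset: what is moved stays moved. The work goes in short steps, Python scripts to look and compute and a tool call to move; the robot and the scene stay as the last step left them, time stands still between calls to the robot, and variables do not carry over. Pictures are saved under pics/ and viewed, at most 10 in all, crops included, and the job is handed in when it is done.

```bash
ls; mkdir -p pics
```

Run:
```python
from rig import env
import cv2
for n in("top","side"):
    f=env.grab_frame(n); print({k:v for k,v in f.items() if k!="pixels"})
    cv2.imwrite(f"pics/{n}0.png",cv2.resize(f["pixels"][:,:,::-1],(800,600),interpolation=cv2.INTER_CUBIC))
print(env.get_state())
```

```text
pics
rig.py
{'fov_y': 57.57808872879404, 'cx': 261.32890098576263, 'cy': 189.37250680486076, 'origin': array([ 0.47741927, -0.00769593,  1.0407421 ]), 'attitude': array([ 0.08524964, -0.10773327, -1.58676216])}
{'fov_y': 57.32159325241747, 'cx': 251.32934011831168, 'cy': 194.88147603013027, 'origin': array([ 0.07579903, -0.53670141,  0.62250826]), 'attitude': array([ 0.85037307, -0.3734272 , -0.72063876])}
{'time_s': 0.1, 'q': array([ 1.02842301e+00,  1.24433032e-01,  1.65153368e+00, -2.98407695e-05,
        1.36750110e+00, -8.25834007e-02]), 'dq': array([-0.00015613, -0.00090852, -0.00482032, -0.00042874, -0.00160849,
        0.00119629]), 'joint_efforts': array([ 9.95807641e-04, -4.18876076e+01, -3.61098683e+01,  7.77629041e-02,
        4.60648304e-02, -7.26936037e-05]), 'tcp_pos': array([0.28818737, 0.58201848, 0.23551659]), 'tcp_rot': array([-7.15756634e-01, -3.05840513e+00,  2.81648414e-03]), 'wrist_force': array([0.8938423 , 0.17414399, 0.18750494]), 'moment': array([ 0.03150542, -0.02443896, -0.01356111]), 'grasp_force': 0.0, 'width': 0.09496286556492636}
```

View pics/top0.png

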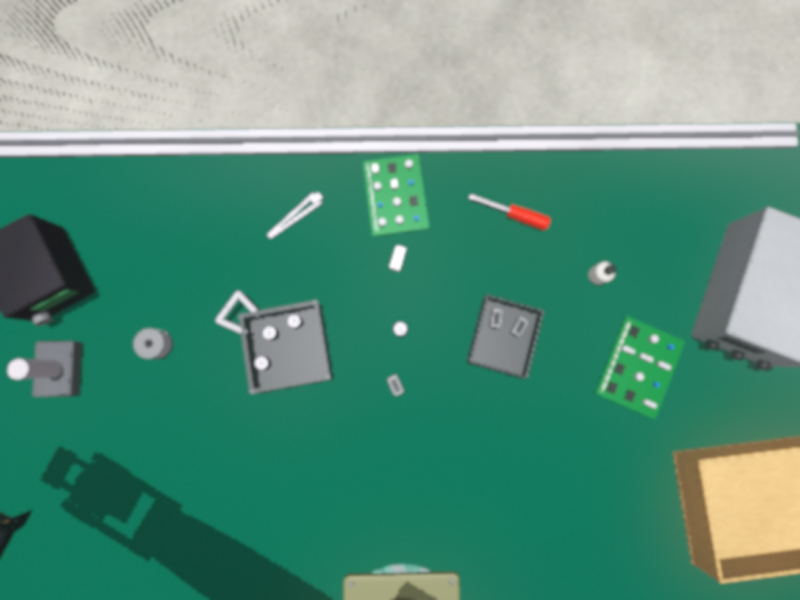

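View pics/side0.png

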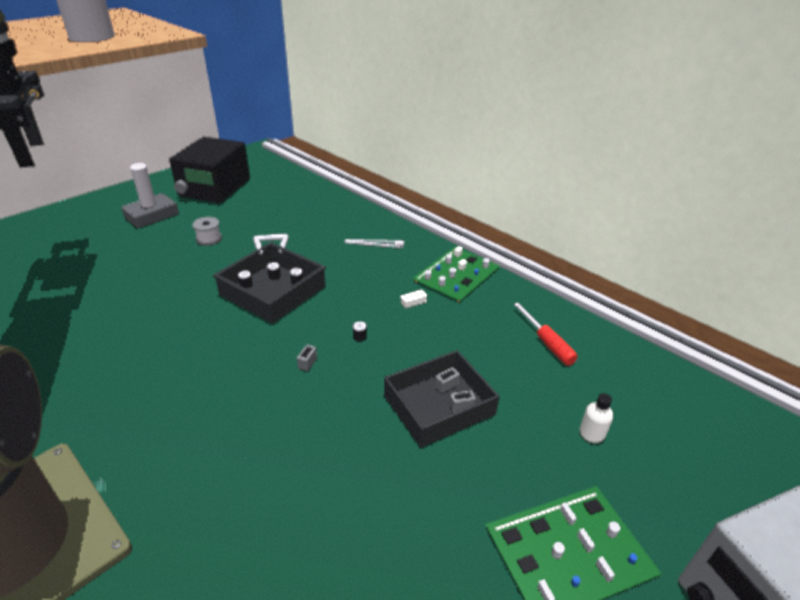

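The top view at 800x600 shows the capacitor at (400,329), the relay at (395,385), the tote at about (285,347) with its handle at (228,307), and the bin at (506,337). The side view shows the same things, unoccluded. I'll enlarge both views next.

Create h.py:
```python
import numpy as np
from scipy.spatial.transform import Rotation as R
from rig import env
def ray(f,u,v):
    F=192/np.tan(np.radians(f["fov_y"]/2))
    d=np.array([(u-f["cx"])/F,-(v-f["cy"])/F,-1.])
    return np.array(f["origin"]),R.from_rotvec(f["attitude"]).apply(d/np.linalg.norm(d))
def plane(f,u,v,z):
    o,d=ray(f,u,v); return o+d*(z-o[2])/d[2]
def tri(f,p,g,q):
    a,d=ray(f,*p);b,e=ray(g,*q)
    s=np.linalg.lstsq(np.c_[d,-e],b-a,rcond=None)[0]
    A=a+s[0]*d;B=b+s[1]*e
    return (A+B)/2,np.linalg.norm(A-B)
def proj(f,p):
    F=192/np.tan(np.radians(f["fov_y"]/2))
    c=R.from_rotvec(f["attitude"]).inv().apply(np.array(p)-f["origin"])
    return np.array([f["cx"]-F*c[0]/c[2],f["cy"]+F*c[1]/c[2]])
```

Run:
```python
from h import *
import cv2,pickle
fs={n:env.grab_frame(n) for n in("top","side")}
pickle.dump(fs,open("f0.pkl","wb"))
for n,(x,y,w,h,s) in {"top":(135,180,216,80,3.7),"side":(130,140,200,150,4)}.items():
    c=fs[n]["pixels"][y:y+h,x:x+w,::-1]
    cv2.imwrite(f"pics/{n}1.png",cv2.resize(c,None,fx=s,fy=s,interpolation=cv2.INTER_CUBIC))
```

```text
(no output)
```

View pics/top1.png

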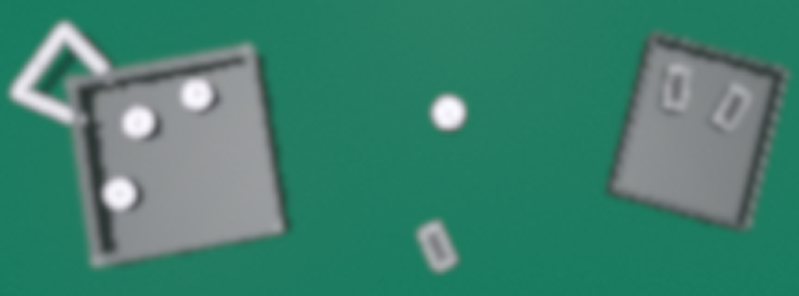

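View pics/side1.png

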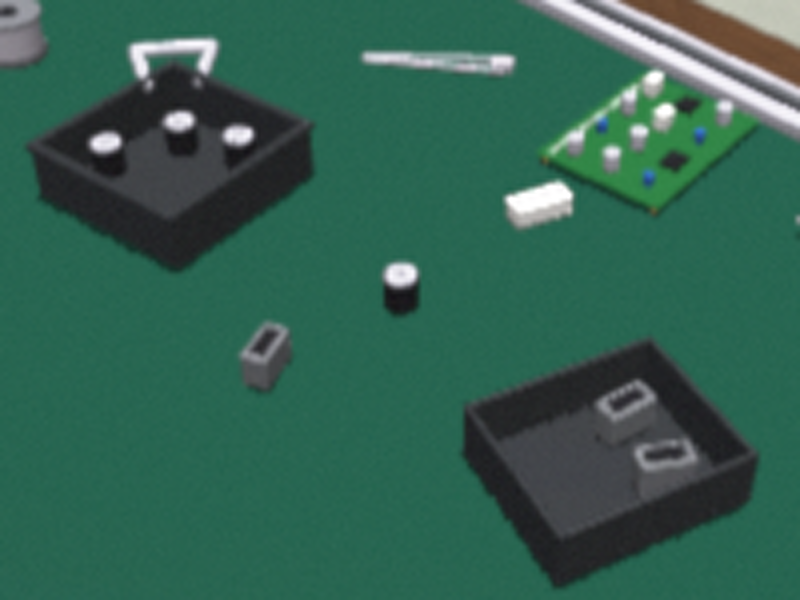

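Top crop: cap top (449,113), relay top (437,246), tote rim (68,85), (250,47), (287,230), (95,265), handle bar (65,27) to (15,95), bin rim (650,35), (787,72), (745,228), (610,190).
Side crop: cap (402,275), relay (267,343), tote rim far (175,65), right (312,125), near (175,222), left (33,148), handle (133,48) to (214,46). Now I'll triangulate these.

Run:
```python
from h import *
import pickle
fs=pickle.load(open("f0.pkl","rb"));T,S=fs["top"],fs["side"]
t=lambda u,v:((u+.5)/3.7-.5+135,(v+.5)/3.7-.5+180)
s=lambda u,v:((u+.5)/4-.5+130,(v+.5)/4-.5+140)
P={"cap":((449,113),(402,275)),"relay":((437,246),(267,343)),"relayA":((430,226),(281,328)),"relayB":((446,266),(255,356)),
"tHand":((68,85),(175,65)),"tR":((250,47),(312,125)),"tNear":((287,230),(175,222)),"tL":((95,265),(33,148)),
"hA":((65,27),(214,46)),"hB":((15,95),(133,48)),
"c1":((137,122),(180,122)),"c2":((197,95),(238,136)),"c3":((120,193),(106,143)),
"bFar":((650,35),(652,342)),"bR":((787,72),(755,455)),"bNear":((745,228),(560,540)),"bL":((610,190),(467,408)),
"r1":((677,88),(627,400)),"r2":((732,107),(666,454))}
D={}
for k,(a,b) in P.items():
    p,e=tri(T,t(*a),S,s(*b)); D[k]=p; print(k,p.round(4),"gap",round(e,4))
for n,ks in {"tote":("tHand","tR","tNear","tL"),"bin":("bFar","bR","bNear","bL")}.items():
    q=[D[k] for k in ks]; print(n,"centre",np.mean(q,0).round(4),"sides",[round(np.linalg.norm(q[i]-q[i-1]),3) for i in range(4)])
    print([np.degrees(np.arctan2(*(q[i]-q[i-1])[1::-1])).round(1) for i in range(4)])
h=D["hA"]-D["hB"];print("handle",np.linalg.norm(h),np.degrees(np.arctan2(h[1],h[0])),(D["hA"]+D["hB"])/2)
r=D["relayA"]-D["relayB"];print("relay yaw",np.degrees(np.arctan2(r[1],r[0])))
s0=env.get_state();print(R.from_rotvec(s0["tcp_rot"]).as_matrix().round(3))
```

```text
cap [ 0.5425 -0.0073  0.0252] gap 0.002
relay [0.4395 0.0038 0.0234] gap 0.0021
relayA [0.4548 0.0091 0.0228] gap 0.0018
relayB [ 0.4246 -0.0033  0.0269] gap 0.003
tHand [0.5696 0.285  0.0429] gap 0.0052
tR [0.5948 0.1462 0.0438] gap 0.0008
tNear [0.4544 0.1174 0.0462] gap 0.0016
tL [0.4324 0.2623 0.0425] gap 0.0052
hA [0.6133 0.2906 0.0396] gap 0.0004
hB [0.5612 0.3263 0.0435] gap 0.0018
c1 [0.5398 0.2363 0.0276] gap 0.0019
c2 [0.5594 0.1899 0.029 ] gap 0.0006
c3 [0.4844 0.2489 0.0286] gap 0.0006
bFar [ 0.6015 -0.1676  0.0348] gap 0.0055
bR [ 0.5685 -0.2713  0.0405] gap 0.0015
bNear [ 0.4489 -0.2339  0.0365] gap 0.0017
bL [ 0.4804 -0.131   0.0366] gap 0.0029
r1 [ 0.5586 -0.187   0.0292] gap 0.002
r2 [ 0.5428 -0.2298  0.0282] gap 0.0017
tote centre [0.5128 0.2027 0.0439] sides [np.float64(0.139), np.float64(0.141), np.float64(0.143), np.float64(0.147)]
[np.float64(9.4), np.float64(-79.7), np.float64(-168.4), np.float64(98.6)]
bin centre [ 0.5248 -0.2009  0.0371] sides [np.float64(0.127), np.float64(0.109), np.float64(0.125), np.float64(0.108)]
[np.float64(-16.8), np.float64(-107.7), np.float64(162.7), np.float64(73.0)]
handle 0.06327773642027613 -34.47128352657122 [0.58724287 0.30846382 0.0415649 ]
relay yaw 22.14117659953212
[[-0.896  0.444 -0.001]
 [ 0.444  0.896 -0.001]
 [ 0.    -0.001 -1.   ]]
```
Consistent. Tote centre (0.513,0.203), yaw ~10°. Expected handle = centre + R(10°)(.09,.09) = (.513+.0886-.0156, .203+.0156+.0886)=(.586,.307). Matches (0.587,0.308). z 0.04.

Everything fits: the tote centre is (0.513,0.203) at yaw about 10°, which predicts the handle at (0.586,0.307) against (0.587,0.308) measured. Heights and sizes match the text too. Starting with the capacitor.

Create need.py:
```python
import sys
from h import *
x,y,z,psi=map(float,sys.argv[1:5]);s=env.get_state()
M=R.from_rotvec(s["tcp_rot"]).as_matrix();p=s["tcp_pos"]
a=np.degrees(np.arctan2(M[1,1],M[0,1]));t=(a-psi+90)%180-90
print("t",round(s["time_s"],2),"tcp",p.round(4),"psi",a.round(1),"tool delta",(M.T@(np.array([x,y,z])-p)).round(4),"turn",np.radians(t).round(4),"q",s["q"].round(2),"w",round(s["width"],4),"g",round(s["grasp_force"],1),"F",s["wrist_force"].round(1),"tilt",M[:,2].round(3))
```

Emit:
jog_arm(deltas={"segments":[[-0.0408,-0.0346,0,0,0.05],[-0.0408,-0.0346,0,0,0.05],[-0.0408,-0.0346,0,0,0.05],[-0.0408,-0.0346,0,0,0.05],[-0.0408,-0.0346,0,0,0.05],[-0.0408,-0.0346,0,0,0.05],[-0.0408,-0.0346,0,0,0.05],[-0.0408,-0.0346,0,0,0.05],[-0.0408,-0.0346,0,0,0.05],[-0.0408,-0.0346,0,0,0.05],[-0.0408,-0.0346,0,0,0.05],[-0.0408,-0.0346,0,0,0.05]]}, squeeze=10)

```text
time_s: 1.7
tcp_pos: [0.5433, -0.0086, 0.2366]
tcp_rot: [0.716, 3.059, 0.0]
wrist_force: [0.3, 0.6, 0.1]
width: 0.0499
grasp_force: 0.0
```

Emit:
jog_arm(deltas={"segments":[[0,0,0,0,0.05],[0,0,0,0,0.05]]})

```text
time_s: 1.95
tcp_pos: [0.5426, -0.0066, 0.2363]
tcp_rot: [-0.716, -3.058, -0.001]
wrist_force: [-0.5, 0.4, 0.6]
width: 0.0499
grasp_force: 0.0
```

```bash
python3 need.py .5425 -.0073 .025 63.6
```

```text
t 1.95 tcp [ 0.5426 -0.0066  0.2363] psi 63.6 tool delta [-0.0004 -0.0007  0.2113] turn 0.0005 q [-0.11 -0.11  1.89  0.    1.37 -1.22] w 0.0499 g 0.0 F [-0.5  0.4  0.6] tilt [-0.001  0.001 -1.   ]
```

Emit:
jog_arm(deltas={"segments":[[0,0,0.045,0,0.05],[0,0,0.045,0,0.05],[0,0,0.045,0,0.05],[0,0,0.04,0,0.05],[0,0,0.024,0,0.05],[0,0,0.012,0,0.05],[0,0,0,0,0.05],[0,0,0,0,0.015],[0,0,0,0,0.015],[0,0,0,0,0.015],[0,0,0,0,0.015]]}, squeeze=10)

```text
time_s: 3.32
tcp_pos: [0.5435, -0.007, 0.0265]
tcp_rot: [0.716, 3.058, 0.0]
wrist_force: [0.1, -0.6, 2.6]
width: 0.0239
grasp_force: 10.0
```

```bash
python3 need.py .5425 -.0073 .1 63.6
```

```text
t 3.33 tcp [ 0.5435 -0.007   0.0265] psi 63.6 tool delta [ 0.0007 -0.0007 -0.0735] turn 0.0008 q [-0.11  0.12  2.04  0.    0.98 -1.22] w 0.0239 g 10.0 F [ 0.1 -0.6  2.6] tilt [ 0.001 -0.    -1.   ]
```

Gripped at a width of 23.9 mm, which matches the capacitor. Lifting it, then working out the distance to the tote target (0.495, 0.178).

Emit:
jog_arm(deltas={"segments":[[0,0,-0.03,0,0.015],[0,0,-0.045,0,0.015],[0,0,-0.025,0,0.015],[0,0,0,0,0.015]]})

```text
time_s: 3.82
tcp_pos: [0.5447, -0.0071, 0.1282]
tcp_rot: [0.715, 3.054, 0.001]
wrist_force: [-0.3, -0.5, -1.4]
width: 0.0238
grasp_force: 10.0
```

```bash
python3 need.py .495 .178 .033 63.6
```

```text
t 3.83 tcp [ 0.5447 -0.0071  0.1282] psi 63.7 tool delta [0.1272 0.1437 0.0948] turn 0.0009 q [-0.11 -0.02  1.99 -0.    1.17 -1.22] w 0.0238 g 10.0 F [-0.3 -0.5 -1.4] tilt [ 0.005 -0.001 -1.   ]
```

Emit:
jog_arm(deltas={"segments":[[0.032,0.036,0,0,0.015],[0.032,0.036,0,0,0.015],[0.032,0.036,0,0,0.015],[0.031,0.036,0,0,0.015],[0,0,0,0,0.015],[0,0,0.04,0,0.015],[0,0,0.03,0,0.015],[0,0,0.016,0,0.015],[0,0,0.008,0,0.015],[0,0,0,0,0.015]]})

```text
time_s: 5.08
tcp_pos: [0.4934, 0.1782, 0.0317]
tcp_rot: [0.717, 3.059, -0.0]
wrist_force: [0.4, -0.7, -0.7]
width: 0.0238
grasp_force: 10.0
```

```bash
python3 need.py .495 .178 .031 63.6
```

```text
t 5.08 tcp [0.4934 0.1782 0.0317] psi 63.6 tool delta [-0.0015  0.0005  0.0007] turn 0.0005 q [ 0.24  0.07  2.08 -0.    0.99 -0.87] w 0.0238 g 10.0 F [ 0.4 -0.7 -0.7] tilt [ 0. -0. -1.]
```

Emit:
jog_arm(deltas={"segments":[[0,0,0.001,0,0.015],[0,0,0,0,0.05],[0,0,0,0,0.05],[0,0,-0.02,0,0.05],[0,0,-0.045,0,0.05],[0,0,-0.04,0,0.05],[0,0,0,0,0.05]]})

```text
time_s: 5.95
tcp_pos: [0.4958, 0.1793, 0.1403]
tcp_rot: [0.714, 3.051, 0.006]
wrist_force: [0.8, 0.4, -0.2]
width: 0.0499
grasp_force: 0.0
```

```bash
python3 need.py .4395 .0035 .025 112
```

```text
t 5.95 tcp [0.4958 0.1793 0.1403] psi 63.7 tool delta [-0.0267 -0.1832  0.1145] turn -0.8436 q [ 0.25 -0.07  2.02 -0.    1.19 -0.87] w 0.0499 g 0.0 F [ 0.8  0.4 -0.2] tilt [ 0.009  0.002 -1.   ]
```

Emit:
jog_arm(deltas={"segments":[[-0.0067,-0.0458,0,0,0.05],[-0.0067,-0.0458,0,0,0.05],[-0.0067,-0.0458,0,0,0.05],[-0.0067,-0.0458,0,0,0.05],[0,0,0,-0.169,0.05],[0,0,0,-0.169,0.05],[0,0,0,-0.169,0.05],[0,0,0,-0.169,0.05],[0,0,0,-0.168,0.05],[0,0,0,0,0.05],[0,0,0,0,0.05]]})

```text
time_s: 7.32
tcp_pos: [0.4354, 0.0025, 0.135]
tcp_rot: [0.596, -3.083, -0.001]
wrist_force: [-0.2, -0.3, 0.1]
width: 0.05
grasp_force: 0.0
```

```bash
python3 need.py .4395 .0035 .025 112
```

```text
t 7.33 tcp [0.4354 0.0025 0.135 ] psi 111.9 tool delta [-0.0043 -0.0007  0.11  ] turn -0.002 q [-0.12 -0.29  2.21  0.    1.22 -2.07] w 0.05 g 0.0 F [-0.2 -0.3  0.1] tilt [-0.001  0.    -1.   ]
```

Emit:
jog_arm(deltas={"segments":[[-0.004,-0.0005,0.04,0,0.05],[0,0,0.035,0,0.05],[0,0,0.022,0,0.05],[0,0,0.012,0,0.05],[0,0,0,0,0.05],[0,0,0,0,0.01],[0,0,0,0,0.01],[0,0,0,0,0.01],[0,0,0,0,0.01]]}, squeeze=10)

```text
time_s: 8.45
tcp_pos: [0.44, 0.0035, 0.0271]
tcp_rot: [-0.599, 3.083, -0.0]
wrist_force: [0.5, 0.2, 2.1]
width: 0.0181
grasp_force: 10.0
```

```bash
python3 need.py .4395 .0035 .1 112
```

```text
t 8.45 tcp [0.44   0.0035 0.0271] psi 112.0 tool delta [ 0.0004  0.0002 -0.0729] turn 0.0001 q [-0.11 -0.11  2.27  0.    0.98 -2.07] w 0.0181 g 10.0 F [0.5 0.2 2.1] tilt [ 0.001 -0.    -1.   ]
```

The opening of 18.1 mm matches the relay. Lifting it and turning so its long side runs along the bin's x.

Emit:
jog_arm(deltas={"segments":[[0,0,-0.03,0,0.01],[0,0,-0.045,0,0.01],[0,0,-0.03,0,0.01],[0,0,0,0.17,0.01],[0,0,0,0.17,0.01],[0,0,0,0.17,0.01],[0,0,0,0.17,0.01],[0,0,0,0,0.01]]})

```text
time_s: 9.45
tcp_pos: [0.4396, 0.0035, 0.1316]
tcp_rot: [-0.46, -3.108, 0.0]
wrist_force: [-0.4, -0.9, 0.2]
width: 0.0177
grasp_force: 10.0
```

```bash
python3 need.py .496 -.192 .033 73
```

```text
t 9.45 tcp [0.4396 0.0035 0.1316] psi 73.2 tool delta [-0.1106 -0.1708  0.0986] turn 0.0029 q [-0.11 -0.27  2.21 -0.    1.21 -1.39] w 0.0177 g 10.0 F [-0.4 -0.9  0.2] tilt [-0. -0. -1.]
```

Emit:
jog_arm(deltas={"segments":[[-0.0277,-0.0427,0,0,0.01],[-0.0277,-0.0427,0,0,0.01],[-0.0276,-0.0427,0,0,0.01],[-0.0276,-0.0427,0,0,0.01],[0,0,0,0,0.01],[0,0,0.045,0,0.01],[0,0,0.03,0,0.01],[0,0,0.016,0,0.01],[0,0,0.008,0,0.01],[0,0,0,0,0.01]]})

```text
time_s: 10.7
tcp_pos: [0.496, -0.192, 0.033]
tcp_rot: [0.462, 3.107, -0.0]
wrist_force: [0.0, 0.0, -0.1]
width: 0.018
grasp_force: 10.0
```

```bash
python3 need.py .496 -.192 .031 73
```

```text
t 10.7 tcp [ 0.496 -0.192  0.033] psi 73.1 tool delta [-0.    -0.     0.002] turn 0.0018 q [-0.47  0.09  2.06  0.    0.99 -1.75] w 0.018 g 10.0 F [ 0.   0.  -0.1] tilt [ 0. -0. -1.]
```

Emit:
jog_arm(deltas={"segments":[[0,0,0.0015,0,0.01],[0,0,0,0,0.045],[0,0,0,0,0.045],[0,0,-0.02,0,0.045],[0,0,-0.05,0,0.045],[0,0,-0.055,0,0.045],[0,0,-0.05,0,0.045],[0,0,-0.05,0,0.045],[0,0,0,0,0.045]]})

```text
time_s: 11.82
tcp_pos: [0.498, -0.1933, 0.2624]
tcp_rot: [0.461, 3.097, -0.005]
wrist_force: [0.5, 0.3, 0.1]
width: 0.045
grasp_force: 0.0
```

```bash
python3 need.py .64 .40 .25 55
```

Run:
```python
from h import *
import cv2,pickle
fs={n:env.grab_frame(n) for n in("top","side")}
pickle.dump(fs,open("f1.pkl","wb"))
a=cv2.resize(fs["top"]["pixels"][180:260,135:351,::-1],None,fx=3.7,fy=3.7,interpolation=cv2.INTER_CUBIC)
b=cv2.resize(fs["side"]["pixels"][140:290,130:330,::-1],(400,300),interpolation=cv2.INTER_CUBIC)
o=np.zeros((600,800,3),np.uint8);o[:a.shape[0],:a.shape[1]]=a;o[300:,:400]=b
cv2.imwrite("pics/c2.png",o)
```

```text
t 11.82 tcp [ 0.498  -0.1933  0.2624] psi 73.1 tool delta [0.0372 0.609  0.0108] turn 0.3151 q [-0.47 -0.16  1.88 -0.    1.4  -1.75] w 0.045 g 0.0 F [0.5 0.3 0.1] tilt [ 0.01  -0.005 -1.   ]
```

View pics/c2.png

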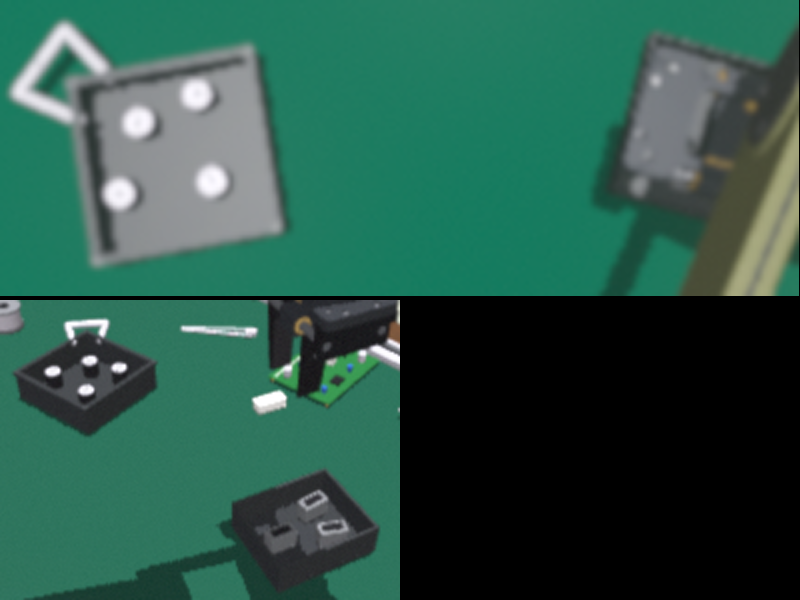

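The picture shows all four capacitors in the tote, the new one at top crop (212,182), and three relays in the bin. The tote and handle haven't moved, with the handle ends still at (65,27) and (15,95). Next is the handle.

Emit:
jog_arm(deltas={"segments":[[0.0068,0.0561,0,0,0.024],[0.0068,0.0561,0,0,0.024],[0.0068,0.0561,0,0,0.024],[0.0068,0.0561,0,0,0.024],[0.0068,0.0561,0,0,0.024],[0.0068,0.0561,0,0,0.024],[0.0068,0.0561,0,0,0.024],[0.0068,0.0561,0,0,0.024],[0.0068,0.0561,0,0,0.024],[0,0,0,0.158,0.024],[0,0,0,0.157,0.024],[0,0,0,0,0.024]]})

```text
time_s: 13.42
tcp_pos: [0.5833, 0.3085, 0.2532]
tcp_rot: [-0.94, -2.994, 0.005]
wrist_force: [-0.7, -0.6, -0.4]
width: 0.0239
grasp_force: 0.0
```

Emit:
jog_arm(deltas={"segments":[[0,0,0,0,0.024]]})

```text
time_s: 13.55
tcp_pos: [0.5838, 0.3083, 0.2546]
tcp_rot: [-0.941, -2.995, 0.003]
wrist_force: [-0.6, -0.0, -0.6]
width: 0.0239
grasp_force: 0.0
```

```bash
python3 need.py .5867 .3078 .048 55
```

```text
t 13.55 tcp [0.5838 0.3083 0.2546] psi 55.1 tool delta [-0.0029  0.0017  0.2066] turn 0.002 q [ 0.4   0.14  1.61 -0.    1.4  -0.56] w 0.0239 g 0.0 F [-0.6 -0.  -0.6] tilt [-0.002 -0.001 -1.   ]
```

Emit:
jog_arm(deltas={"segments":[[-0.002,0.0012,0.05,0,0.024],[0,0,0.05,0,0.024],[0,0,0.04,0,0.024],[0,0,0.015,0,0.024],[0,0,0,0,0.024],[0,0,0,0,0.024],[0,0,0,0,0.024]]})

```text
time_s: 14.42
tcp_pos: [0.588, 0.3091, 0.1037]
tcp_rot: [0.943, 2.993, 0.004]
wrist_force: [0.9, 0.9, 0.4]
width: 0.0243
grasp_force: 0.0
```

```bash
python3 need.py .5867 .3078 .048 55
```

Run:
```python
from h import *
import cv2
fs={n:env.grab_frame(n) for n in("top","side")}
a=cv2.resize(fs["top"]["pixels"][160:260,125:225,::-1],(400,400),interpolation=cv2.INTER_CUBIC)
b=cv2.resize(fs["side"]["pixels"][110:210,130:230,::-1],(400,400),interpolation=cv2.INTER_CUBIC)
cv2.imwrite("pics/c3.png",np.hstack([a,b]))
```

```text
t 14.43 tcp [0.588  0.3091 0.1037] psi 55.0 tool delta [ 0.0004 -0.002   0.0557] turn 0.0003 q [ 0.4   0.26  1.72 -0.    1.15 -0.56] w 0.0243 g 0.0 F [0.9 0.9 0.4] tilt [ 0.004  0.002 -1.   ]
```

View pics/c3.png

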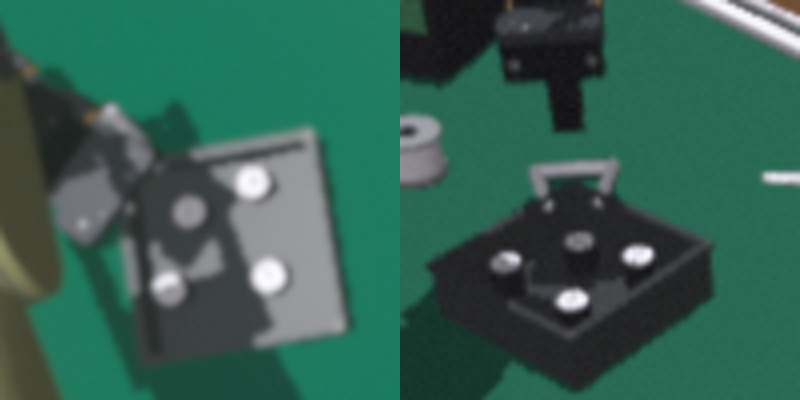

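The gripper stands above the middle of the bar, with the near finger at (567,105) over the bar at (575,170) in the side half. Descending.

Emit:
jog_arm(deltas={"segments":[[0,-0.001,0.02,0,0.024],[0,0,0.02,0,0.024],[0,0,0.01,0,0.024],[0,0,0.006,0,0.024],[0,0,0,0,0.024],[0,0,0,0,0.024]]})

```text
time_s: 15.28
tcp_pos: [0.5866, 0.308, 0.0459]
tcp_rot: [0.944, 2.995, 0.001]
wrist_force: [0.3, 0.4, -0.6]
width: 0.0242
grasp_force: 0.0
```

```bash
python3 need.py .5867 .3078 .048 55
```

```text
t 15.28 tcp [0.5866 0.308  0.0459] psi 55.0 tool delta [-0.0002 -0.0001 -0.0021] turn 0.0001 q [ 0.4   0.33  1.75 -0.    1.06 -0.56] w 0.0242 g 0.0 F [ 0.3  0.4 -0.6] tilt [ 0.001  0.    -1.   ]
```

Emit:
jog_arm(deltas={"segments":[[0,0,-0.002,0,0.024],[0,0,0,0,0.004],[0,0,0,0,0.004],[0,0,0,0,0.004],[0,0,0,0,0.004]]}, squeeze=15)

```text
time_s: 15.9
tcp_pos: [0.5864, 0.308, 0.0477]
tcp_rot: [0.945, 2.996, 0.001]
wrist_force: [0.2, 1.3, 2.4]
width: 0.0099
grasp_force: 15.0
```

```bash
python3 need.py .5867 .3078 .048 55
```

```text
t 15.9 tcp [0.5864 0.308  0.0477] psi 55.0 tool delta [-0.0003  0.     -0.0003] turn -0.0 q [ 0.4   0.32  1.75  0.    1.06 -0.56] w 0.0099 g 15.0 F [0.2 1.3 2.4] tilt [ 0.001  0.001 -1.   ]
```

Gripped at 9.9 mm, which is the bar. Tilting along the arc about the low corner: first 10°, then check.

Emit:
jog_arm(deltas={"segments":[[0,-0.0022,-0.0098,0,0.004],[0,-0.0022,-0.0098,0,0.004],[0,-0.003,-0.0096,0,0.004],[0,-0.003,-0.0095,0,0.004],[0,0,0,0,0.004],[0,0,0,0,0.004]]})

```text
time_s: 16.65
tcp_pos: [0.5803, 0.2993, 0.086]
tcp_rot: [0.944, 2.996, 0.001]
wrist_force: [1.4, -0.8, -1.3]
width: 0.0095
grasp_force: 15.0
```

Emit:
jog_arm(deltas={"segments":[[0,-0.0026,-0.0062,0,0.004],[0,-0.0026,-0.0062,0,0.004],[0,-0.0025,-0.0061,0,0.004],[0,-0.003,-0.0059,0,0.004],[0,-0.0031,-0.006,0,0.004],[0,-0.0031,-0.0059,0,0.004],[0,0,0,0,0.004],[0,0,0,0,0.004]]})

```text
time_s: 17.65
tcp_pos: [0.5706, 0.2855, 0.1224]
tcp_rot: [0.944, 2.996, 0.001]
wrist_force: [-0.5, 0.8, -0.8]
width: 0.0094
grasp_force: 15.0
```

Run:
```python
from h import *
import cv2
f=env.grab_frame("side")
cv2.imwrite("pics/s4.png",cv2.resize(f["pixels"][90:220,110:260,::-1],None,fx=4,fy=4,interpolation=cv2.INTER_CUBIC))
```

```text
(no output)
```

View pics/s4.png

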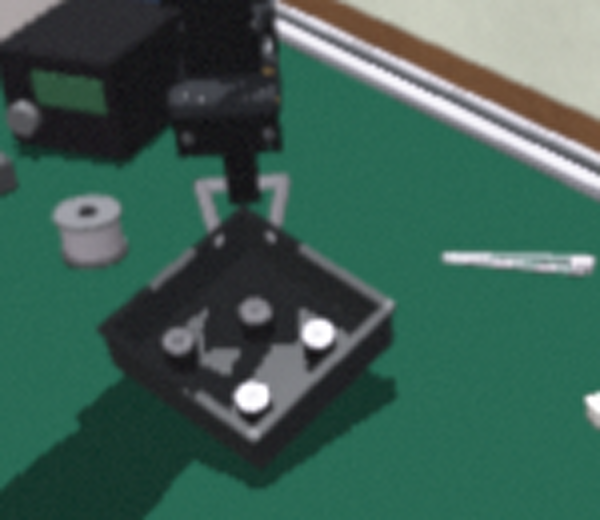

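The tote is tipped about 20° in the grip with its low corner at (258,468). The capacitor nearest it has moved to (252,398), close to the corner. Continuing to 30°.

Emit:
jog_arm(deltas={"segments":[[0,-0.0027,-0.0043,0,0.004],[0,-0.0027,-0.0042,0,0.004],[0,-0.0027,-0.0042,0,0.004],[0,-0.0027,-0.0042,0,0.004],[0,-0.003,-0.004,0,0.004],[0,-0.003,-0.004,0,0.004],[0,-0.0031,-0.004,0,0.004],[0,-0.0031,-0.0039,0,0.004],[0,0,0,0,0.004],[0,0,0,0,0.004],[0,0,0,0,0.004],[0,0,0,0,0.004]]})

```text
time_s: 19.2
tcp_pos: [0.5573, 0.2667, 0.155]
tcp_rot: [0.944, 2.996, 0.0]
wrist_force: [-0.3, 0.3, -1.3]
width: 0.0095
grasp_force: 15.0
```

```bash
python3 need.py .5867 .3078 .048 55
```

Run:
```python
from h import *
import cv2,pickle
fs={n:env.grab_frame(n) for n in("top","side")};pickle.dump(fs,open("f2.pkl","wb"))
a=cv2.resize(fs["top"]["pixels"][180:260,135:215,::-1],(400,400),interpolation=cv2.INTER_CUBIC)
b=cv2.resize(fs["side"]["pixels"][120:220,120:220,::-1],(400,400),interpolation=cv2.INTER_CUBIC)
cv2.imwrite("pics/c5.png",np.hstack([a,b]))
```

```text
t 19.2 tcp [0.5573 0.2667 0.155 ] psi 55.0 tool delta [-0.0005  0.0505  0.107 ] turn 0.0002 q [ 0.36  0.12  1.8   0.    1.23 -0.6 ] w 0.0095 g 15.0 F [-0.3  0.3 -1.3] tilt [ 0.  0. -1.]
```

View pics/c5.png

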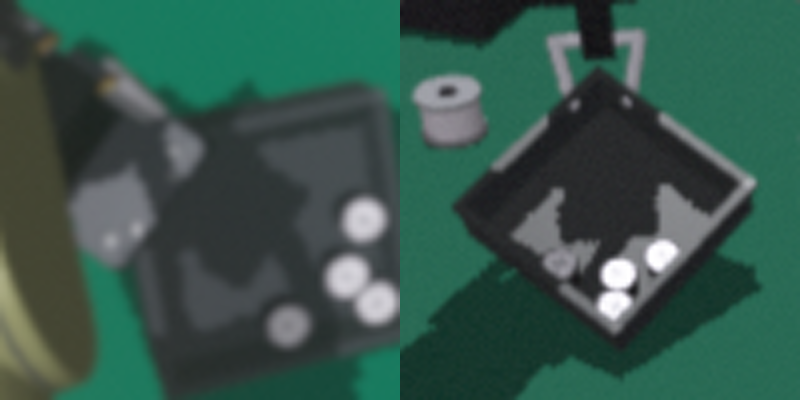

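The capacitors have slid to the low corner. In the side half they are at (618,272), (614,304), (661,255) and (561,263), and the low rim corner is at about (618,332). I'll check each one's distance to the inner corner.

Run:
```python
from h import *
import pickle
fs=pickle.load(open("f2.pkl","rb"));T,S=fs["top"],fs["side"]
t=lambda u,v:((u+.5)/5-.5+135,(v+.5)/5-.5+180)
s=lambda u,v:((u-400+.5)/4-.5+120,(v+.5)/4-.5+120)
p=env.get_state()["tcp_pos"]; th=np.radians(30)
M=R.from_rotvec(th*np.array([np.sin(np.radians(55)),-np.cos(np.radians(55)),0])).as_matrix()@R.from_euler("z",10,degrees=True).as_matrix()
o=p-[0,0,.007]-M@[.09,.09,.04]
print("low point z",(o+M@[-.07,-.07,0]).round(4))
for n,c in {"near rim":(-.07,-.07,.045),"right rim":(.07,-.07,.045),"left rim":(-.07,.07,.045),"hand rim":(.07,.07,.045)}.items():
    q=proj(S,o+M@c); print(n,"side crop",((q-120)*4+[400,0]).round(0),"top crop",((proj(T,o+M@c)-[135,180])*5).round(0))
for a,b in [((364,219),(661,255)),((348,276),(618,272)),((377,302),(614,304)),((289,326),(561,263))]:
    w,e=tri(T,t(*a),S,s(*b)); l=M.T@(w-o); m=l-[0,0,.012]
    print("cap local top",l.round(3),"gap",round(e,4),"dist mid-corner",np.linalg.norm(m-[-.066,-.066,.004]).round(3))
```

```text
low point z [4.564e-01 1.225e-01 2.000e-04]
near rim side crop [612. 325.] top crop [412. 327.]
right rim side crop [749. 178.] top crop [376.  89.]
left rim side crop [452. 202.] top crop [164. 395.]
hand rim side crop [595.  64.] top crop [117. 146.]
cap local top [-0.006 -0.055  0.028] gap 0.0018 dist mid-corner 0.062
cap local top [-0.035 -0.041  0.03 ] gap 0.0002 dist mid-corner 0.042
cap local top [-0.054 -0.055  0.031] gap 0.0001 dist mid-corner 0.022
cap local top [-0.055 -0.005  0.028] gap 0.0034 dist mid-corner 0.063
```

The pose fits: predicted rim corners match the picture to within 7 crop pixels, the tilt is 30°, and the low corner is on the bench. All four capacitors are within 63 mm of the corner. Handing in.

Emit:
jog_arm(deltas={"segments":[[0,0,0,0,0.004],[0,0,0,0,0.004],[0,0,0,0,0.004],[0,0,0,0,0.004]]})

```text
time_s: 19.8
tcp_pos: [0.5572, 0.2665, 0.1549]
tcp_rot: [-0.945, -2.996, 0.0]
wrist_force: [0.5, 0.3, -0.9]
width: 0.0097
grasp_force: 15.0
```

```bash
python3 -c "
from rig import env
print(env.close_job())"
```

```text
the job is handed in; nothing more can be done
None
```

I handed the job in at 19.8 s with the tote held at about 30° in the gripper, all four capacitors within about 63 mm of the far corner, and all three relays in the bin; the hand-in call returned no verdict.

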